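Close a pinwheel layer of cartons on a packing pallet

ROBOT

A 6-joint arm with a two-finger parallel gripper is mounted at the origin on a cart in front of the work surface, level with it; the furniture and walls round the work are solid. World frame = base frame: x ahead of the robot, y to its left, z up, the work surface at z = 0. Lengths are in m, angles in degrees, forces in N, time in s.
With the tool pointing down it reaches from about 0.35 to 0.725 m from the base axis. Payload 4.3 kg.
Tool frame: the origin (TCP) lies at the very end of the fingers, on their centre line; the grasp point (between the pads) lies 19 mm behind it; z points along the fingers, y is the line along which they close (so a half turn about z gives the same grasp; the last joint's range is limited). The gripper opens to 85 mm and grips with 20 to 120 N. Pads are 22 mm wide; open, the fingers measure 114 mm over their backs; the gripper's body (76 mm by 85 mm) begins 54 mm behind the grasp point. The pads swing forward as they close: fully open they stand 13 mm farther back than shut.
Start: joints at [64.326, 21.618, 4.641, 73.018, 0, 83.68], TCP at [0.191, 0.543, 0.231] pointing down, gripper open.
Joint ranges: [-156.06, 156.06], [-48.1, 94.91], [-58.44, 69.94], [-101.28, 121.22], [-78.64, 73.56], [-180, 180]. Speed limits (degrees/s): [147.25, 147.25, 180, 180, 180, 180].

INTERFACE

Orientations are given as a 3x3 rotation matrix whose columns are the frame's x, y, z axes.
In Python, from bench import env, optics gives the robot as it stands.
- The arm moves only by the tool jog_arm, never from a script. Its argument "increments" is a list of rows, each a list of 6 numbers: the shift along the tool's x, y, z in mm, then the turn, a rotation vector about the tool's x, y, z in degrees. A call has 1 to 12 rows; each row is the pose to reach, as a shift and turn from the pose commanded when the call began, along the tool's axes at that moment; what a row does not reach only later rows make up. A row lasts 1/10 s, in which the tool goes at most 50 mm and 8.59 degrees, less where a joint would pass 70% of its speed; a pose out of reach is approached as far as the arm can. A call with a gripper value outside its range is refused whole. "grip" is the closure, from -1 (fully open) to 1 (shut), so that 0 is half open, set as the call begins (left out, the last holds). The fingers move at their own pace and stop on an object; the grip force is fixed at half the most. Time passes only in rows, so rows that repeat a pose let the fingers close. It gives the time, the measured TCP pose, the force, the opening and the grip force at its end, in the units of the state.
- env.get_obs(): the state, without advancing time (a new reading comes with each control period).
- optics.get_image(name): name is "side" or "top"; returns a dict with "img" (480x640x3 uint8, blue, green, red), "fx", "fy", "cx", "cy" (pixels), "k1" (the pictures are not rectified: a ray, as slopes to the right and down, at radius r is drawn at 1 + k1 r^2 times it, then the intrinsics apply), "view" (4x4, takes a point from world to camera coordinates). Camera axes: x right, y down, z forward; pixel columns grow to the right and rows downward; lengths in m; the calibration is good to about 2 mm. A picture is of the moment at which its call begins. There is no depth.
- env.job_done(): hands the job in; it is judged then, once.
The state is a dict: "clock": time; "joint_pos": joint angles; "joint_velocities": joint speeds; "joint_torque": joint torques, N m; "ee_pos": TCP position; "eef_rot": TCP orientation; "force": force on the tool from outside, world axes, zero at the start; "ft_torque": the same for the moment, N m; "width": opening from 0.0 (shut) to 1.0 (fully open); "finger_force": force on a finger pad.
Only numpy, scipy, OpenCV 4.12 (cv2) and the standard library are available. Lean on these libraries where they do the work, as an engineer would, in place of code of your own. Each camera call takes 0.05 s, during which the arm holds its last target. There are 200 camera calls.

TASK

Finish the pinwheel layer on the small pallet with the two loose grey cartons: they lie on their narrow long sides like the two already packed, so the one standing on end has to be laid over before it is packed. Fill the empty place along the near rail first, then the last one; gently press each carton home against the rail or cartons it butts on, so that you feel the contact and the whole layer ends tight against the two rails, with no gaps. Do not shove the packed cartons out of place, and leave the tape, mug and multimeter alone.

Things in the scene. Friction and masses are not known exactly. Their poses are not given: they have to be found in the camera images.
- pallet: small pallet fixed on the bench: 184 x 184 mm plywood deck, its top 24 mm above the bench. Two aluminium rails, 12 mm higher than the deck, inner faces at x = -72.5 (near edge) and y = -72.5 mm (right edge). Origin at bench level under the middle of the 145 mm pinwheel square (black lines); x away from the robot (turned up to 23 degrees), y left. A 65 x 65 mm hole stays in the middle of the layer
- near_place (a point): on the deck: where the middle of the underside of the near-rail carton belongs in the tight layer; pallet's axes, at (-52.5, 20, 24) mm on the pallet. Carton's length along the pallet's y, its side on the near (-x) rail, its end butting (towards -y) on carton_a's side. Either loose carton may go here, either way round or up
- last_place (a point): on the deck: where the middle of the underside of the last carton belongs in the tight layer; pallet's axes, at (20, 52.5, 24) mm on the pallet. Carton's length along the pallet's x, its end butting (towards -x) on the near-rail carton's side, its side (towards -y) on carton_b's end. Either loose carton may go here
- carton_a: grey closed carton, 105 long (x) x 40 wide (y) x 56 mm high (z), 0.2 to 0.4 kg, rigid, loose; origin at the centre of its 105 x 40 mm underside. Already packed: against the right and near rails, length along the pallet's x, its centre at (-20, -52.5) mm on the pallet; slides when pushed
- carton_b: grey closed carton, 105 long (x) x 40 wide (y) x 56 mm high (z), 0.2 to 0.4 kg, rigid, loose; origin at the centre of its 105 x 40 mm underside. Already packed: against the right rail and carton_a's end, length along the pallet's y, its centre at (52.5, -20) mm on the pallet; slides when pushed
- carton_lying: grey closed carton, 105 long (x) x 40 wide (y) x 56 mm high (z), 0.2 to 0.4 kg, rigid, loose; origin at the centre of its 105 x 40 mm underside. Starts on the bench right of the pallet, on its underside as it is to be packed, its length roughly away from the robot. A cabinet with a shelf stands across the back of the bench from about x = 0.62 m: keep the wrist clear of it
- carton_standing: grey closed carton, 105 long (x) x 40 wide (y) x 56 mm high (z), 0.2 to 0.4 kg, rigid, loose; origin at the centre of its 105 x 40 mm underside. Starts right of the pallet, nearer than the lying one, 105 mm tall on a 40 x 56 mm end: x points down, z away from the robot (to 20 degrees), y right-left; origin on its near face. Turn it 90 degrees about y; leant 30 degrees or more it falls over
- a_mid (a point): carton_a: geometric centre of the carton (28 mm along its z from its origin); axes as the carton's own
- b_mid (a point): carton_b: geometric centre of the carton (28 mm along its z from its origin); axes as the carton's own
- lying_mid (a point): carton_lying: geometric centre of the carton (28 mm along its z from its origin); axes as the carton's own
- standing_mid (a point): carton_standing: geometric centre of the carton (28 mm along its z from its origin); axes as the carton's own
- tape_roll: bystander: black roll of tape, 58 mm across, 19 mm high, near the bench's front edge, right of the standing carton; origin under its centre. A tall fixed microscope stands just beyond and right of it (about 0.4 m high): swing round its front
- mug: bystander: orange mug, 101 mm high, left of the pallet; origin under its centre
- multimeter: bystander: orange and black multimeter, 142 x 76 x 47 mm, right of the tape; origin under its centre

How it is judged:
By the outcome, as a careful person would: the job done as asked, in the order asked, and still so for the second after the job is handed in, with the robot touching nothing.
It also fails if it takes over 72 s, if anything falls off the work surface, if the arm or the gripper's body presses on something with over 40 N, if the wrist force passes 120 N, or if a joint passes its speed limit or range.

## Working session

There is one attempt and no reset: what is moved stays moved. The work goes in short steps, Python scripts to look and compute and a tool call to move; the robot and the scene stay as the last step left them, time stands still between calls to the robot, and variables do not carry over. Pictures are saved under pics/ and viewed, at most 10 in all, crops included, and the job is handed in when it is done.

Besides the shell and the picture viewer there is one more tool, called after "Call:" by a JSON object that holds its "fn" and its "kwargs". jog_arm: Moves the arm, as the interface text tells. Its arguments: {"type":"object","properties":{"increments":{"type":"array","items":{"type":"array","items":{"type":"number"}}},"grip":{"type":"number"}},"required":["increments"]}

```bash
ls; mkdir -p pics; python3 - <<'E'
from bench import env, optics
import cv2,json
o=env.get_obs(); print({k:(v if not hasattr(v,'round') else v) for k,v in o.items()})
for n in("side","top"):
    d=optics.get_image(n); cv2.imwrite(f"pics/{n}0.png",d["img"]); print({k:v for k,v in d.items() if k!="img"})
E
```

```text
pics
{'clock': 0.0, 'joint_pos': array([ 6.43261589e+01,  2.16627933e+01,  4.56321307e+00,  7.30168670e+01,
       -1.05061714e-03,  8.36790689e+01]), 'joint_velocities': array([-0.02607094,  0.05906327,  0.05108822, -0.03929655,  0.00178328,
        0.08227465]), 'joint_torque': array([-2.53170092e-04, -4.63608313e+01,  2.69875038e+01,  2.07146897e-02,
       -3.17019212e-04,  2.90534922e-05]), 'ee_pos': array([0.19027779, 0.54192308, 0.23035382]), 'eef_rot': array([[-9.43495252e-01,  3.31384918e-01, -8.63999814e-04],
       [ 3.31385980e-01,  9.43493480e-01, -1.83968245e-03],
       [ 2.05535173e-04, -2.02204909e-03, -9.99997935e-01]]), 'force': array([-0.02688587, -0.98625429, -1.16686774]), 'ft_torque': array([-0.02826109, -0.00559634,  0.00892666]), 'finger_force': 0.0, 'width': 1.0037669802684754}
{'fx': 606.654676209538, 'fy': 606.654676209538, 'cx': 316.4859162464363, 'cy': 232.66808297589037, 'k1': 0.02509116586397686, 'view': array([[-0.86078176,  0.50882345,  0.01238742,  0.3810479 ],
       [ 0.44468787,  0.76367719, -0.46802761, -0.21097382],
       [-0.24760341, -0.39736109, -0.88362702,  1.72136832],
       [ 0.        ,  0.        ,  0.        ,  1.        ]])}
{'fx': 524.6104581386762, 'fy': 524.6104581386762, 'cx': 323.18599835934657, 'cy': 235.25178346729365, 'k1': 0.013921815348528365, 'view': array([[ 0.06396353, -0.99795048, -0.00187243,  0.01376378],
       [-0.97780527, -0.06229699, -0.20003984,  0.48399461],
       [ 0.19951321,  0.01462612, -0.97978597,  1.30469555],
       [ 0.        ,  0.        ,  0.        ,  1.        ]])}
```

View pics/top0.png

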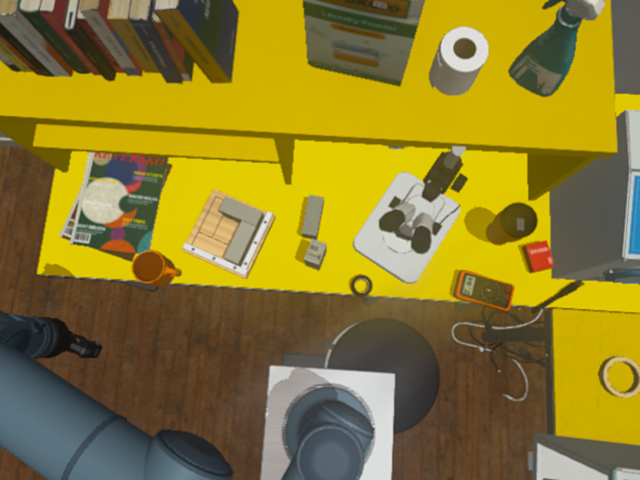

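View pics/side0.png

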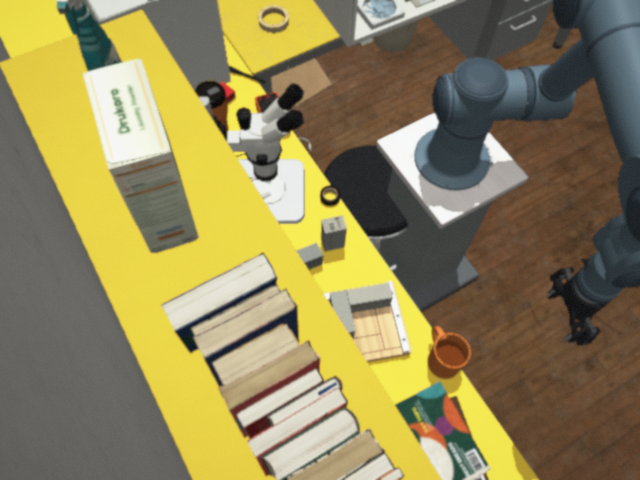

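The top view shows the pallet near (230,232), the lying carton (312,216), the standing carton (315,254) and the tape (360,285). The side view shows the standing carton at (333,233) and the pallet at (375,320). I'll enlarge both.

```bash
python3 - <<'E'
import cv2
a=cv2.imread("pics/top0.png")[180:300,175:335]; cv2.imwrite("pics/topc.png",cv2.resize(a,None,fx=5,fy=5,interpolation=cv2.INTER_CUBIC))
a=cv2.imread("pics/side0.png")[205:365,290:415]; cv2.imwrite("pics/sidec.png",cv2.resize(a,None,fx=3.75,fy=3.75,interpolation=cv2.INTER_CUBIC))
E
cat > h.py <<'E'
import numpy as np, cv2
from bench import env, optics
from scipy.optimize import least_squares
def proj(d,P):
    P=np.atleast_2d(P); c=P@d["view"][:3,:3].T+d["view"][:3,3]
    s=c[:,:2]/c[:,2:]; s=s*(1+d["k1"]*(s**2).sum(1,keepdims=True))
    return s*[d["fx"],d["fy"]]+[d["cx"],d["cy"]]
def back(d,uv,z):
    "pixels -> world points at height z"
    uv=np.atleast_2d(uv).astype(float); q=(uv-[d["cx"],d["cy"]])/[d["fx"],d["fy"]]
    s=q.copy()
    for _ in range(10): s=q/(1+d["k1"]*(s**2).sum(1,keepdims=True))
    R,t=d["view"][:3,:3],d["view"][:3,3]
    r=np.c_[s,np.ones(len(s))]@R; o=-R.T@t
    return o+r*((z-o[2])/r[:,2])[:,None]
E
```

```text
(no output)
```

View pics/topc.png

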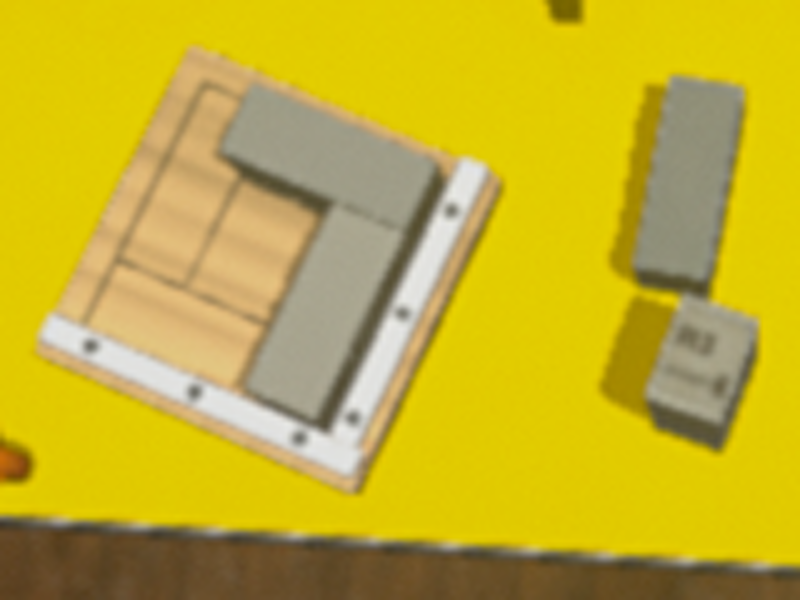

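View pics/sidec.png

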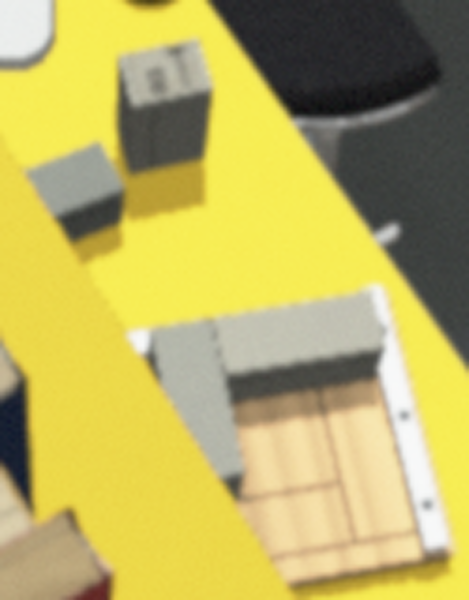

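The crop shows pallet line corners (top crop) at (207,84), (122,262), (188,286), and carton corners b (253,84), (438,160) and a (245,387), (328,430). The lying carton's top is (672,75)…(636,270), the standing carton's top is (682,297), (757,319), (724,408), (650,378). Next I fit the poses.

```bash
cat > fit.py <<'E'
from h import *
D={n:optics.get_image(n) for n in("top","side")}
def px(n,u): return (np.array(u)+.5)/(5 if n=="top" else 3.75)-.5+([175,180] if n=="top" else [290,205])
def fit(obs,x0,name):
    # obs: (cam,(u,v) crop,(x,y,z) local mm)
    def w(p,q): c,s=np.cos(p[2]),np.sin(p[2]); return np.array([p[0]+c*q[0]-s*q[1],p[1]+s*q[0]+c*q[1],q[2]])/1000
    def f(p): return np.concatenate([(proj(D[n],w([p[0]*1000,p[1]*1000,p[2]],q))[0]-px(n,u)) for n,u,q in obs])
    r=least_squares(f,x0,loss="soft_l1"); print(name,r.x[:2].round(4),np.degrees(r.x[2]).round(2)); print(r.fun.reshape(-1,2).round(1).tolist())
T,S="top","side"
h=72.5;k=32.5
fit([(T,(207,84),(h,h,24)),(T,(122,262),(-k,h,24)),(T,(188,286),(-k,k,24)),(T,(253,84),(h,k,80)),(T,(438,160),(h,-h,80)),(T,(221,152),(k,k,80)),(T,(330,203),(k,-k,80)),(T,(245,387),(-h,-k,80)),(T,(328,430),(-h,-h,80)),
 (S,(215,325),(k,-h,80)),(S,(228,375),(k,-k,80)),(S,(372,295),(-h,-h,80)),(S,(382,352),(-h,-k,80)),(S,(152,332),(h,-h,80)),(S,(240,468),(k,k,80)),(S,(340,483),(-k,k,24)),(S,(355,540),(-k,h,24))],[.45,.2,-.3],"pallet")
L,W=52.5,20
fit([(T,(672,75),(L,W,56)),(T,(744,88),(L,-W,56)),(T,(712,282),(-L,-W,56)),(T,(636,270),(-L,W,56)),(T,(705,298),(-L,-W,0)),
 (S,(30,170),(L,-W,56)),(S,(98,145),(-L,-W,56)),(S,(123,190),(-L,W,56)),(S,(55,217),(L,W,56)),(S,(122,222),(-L,W,0))],[.5,.05,0],"lying")
fit([(T,(682,297),(28,W,105)),(T,(757,319),(28,-W,105)),(T,(724,408),(-28,-W,105)),(T,(650,378),(-28,W,105)),(T,(720,450),(-28,-W,0)),
 (S,(118,58),(28,-W,105)),(S,(198,40),(-28,-W,105)),(S,(212,92),(-28,W,105)),(S,(125,105),(28,W,105)),(S,(205,157),(-28,W,0)),(S,(130,170),(28,W,0))],[.4,.02,0],"standing centre")
tp=[(360+29*0,285)]; print("tape",back(D[T],[(361,286)],.01))
E
python3 fit.py
```

```text
pallet [0.4832 0.2947] -19.78
[[-0.4, -0.5], [-0.8, -0.8], [-0.3, 0.3], [0.1, -0.5], [0.3, 0.2], [-0.3, -0.2], [1.0, -0.5], [0.1, 0.3], [-2.0, -2.0], [-0.8, -2.4], [-0.7, -0.3], [0.1, -1.9], [1.6, -1.7], [-0.5, -1.5], [2.1, 1.1], [0.4, -0.1], [0.4, 0.8]]
lying [0.5321 0.0746] -7.22
[[0.2, -0.1], [0.9, 0.0], [-0.4, 0.0], [-0.5, -0.4], [1.3, 1.0], [-19.2, 6.1], [1.5, -1.9], [1.2, -0.8], [-19.8, 7.1], [0.9, 0.2]]
standing centre [0.4317 0.061 ] -17.23
[[0.7, -1.9], [0.8, -0.7], [-0.7, 2.6], [-1.2, 2.8], [0.5, 0.0], [-0.6, -0.8], [-0.1, -0.5], [0.3, -0.5], [1.4, 0.5], [-0.1, 1.2], [-0.9, 2.1]]
tape [[ 0.36173697 -0.06169698  0.01      ]]
```

```bash
cat > m.py <<'E'
import numpy as np, json, sys
from scipy.spatial.transform import Rotation as Ro
# commanded pose: p (m), R
def down(az,tilt=0,dirn=0):
    "tool y at azimuth az, z down, then tilted by tilt deg so that z swings towards azimuth dirn"
    a=np.radians(az); y=np.array([np.cos(a),np.sin(a),0]); z=np.array([0,0,-1.]); R=np.c_[np.cross(y,z),y,z]
    d=np.radians(dirn); ax=np.cross([0,0,-1],[np.cos(d),np.sin(d),0])
    return Ro.from_rotvec(np.radians(tilt)*ax).as_matrix()@R
def load():
    try: c=json.load(open("cmd.json")); return np.array(c["p"]),np.array(c["R"])
    except FileNotFoundError: return np.array([.191,.543,.231]),down(70.646)
def save(p,R): json.dump({"p":p.tolist(),"R":R.tolist()},open("cmd.json","w"))
def inc(p,R,pt,Rt): 
    return np.r_[R.T@(np.array(pt)-p)*1000, np.degrees(Ro.from_matrix(R.T@Rt).as_rotvec())].round(1)
def applied(row):
    p,R=load(); row=np.array(row,float); save(p+R@row[:3]/1000, R@Ro.from_rotvec(np.radians(row[3:])).as_matrix())
def go(*targets):
    "print increments from the commanded pose for targets (x,y,z,az[,tilt,dir]); the last becomes the commanded pose"
    p,R=load()
    for t in targets: r=inc(p,R,t[:3],down(*t[3:])); print(r.tolist())
    applied(r)
E
python3 -c "
from m import *
go((.532,.0746,.15,82.8))
p,R=load();print(p)
go((.532,.0746,.025,82.8))"
```

```text
[-477.0, -328.9, 81.0, 0.0, 0.0, -12.2]
[0.53204557 0.07460687 0.15      ]
[0.0, -0.0, 125.0, 0.0, 0.0, 0.0]
```

Call:
{"fn": "jog_arm", "kwargs": {"increments": [[-40,-27,5,0,0,-1],[-80,-55,10,0,0,-2],[-120,-82,15,0,0,-3],[-160,-110,20,0,0,-4],[-200,-138,25,0,0,-5],[-240,-165,30,0,0,-6],[-280,-193,38,0,0,-7],[-320,-221,46,0,0,-8],[-360,-248,55,0,0,-9],[-400,-276,65,0,0,-10.5],[-440,-303,75,0,0,-11.5],[-477,-328.9,81,0,0,-12.2]]}}

```text
clock: 1.4
ee_pos: [0.5322, 0.0721, 0.1494]
eef_rot: [[-0.992, 0.125, -0.001], [0.125, 0.992, 0.0], [0.001, 0.0, -1.0]]
force: [0.1, 0.3, -0.7]
width: 1.0
finger_force: 0.0
```

Call:
{"fn": "jog_arm", "kwargs": {"increments": [[0,0,30,0,0,0],[0,0,60,0,0,0],[0,0,90,0,0,0],[0,0,110,0,0,0],[0,0,120,0,0,0],[0,0,125,0,0,0],[0,0,125,0,0,0]]}}

```text
clock: 2.1
ee_pos: [0.5317, 0.0742, 0.0253]
eef_rot: [[-0.992, 0.124, -0.0], [0.124, 0.992, 0.0], [0.0, 0.0, -1.0]]
force: [-0.1, 0.4, -0.5]
width: 1.001
finger_force: 0.0
```

Call:
{"fn": "jog_arm", "kwargs": {"increments": [[0,0,0,0,0,0],[0,0,0,0,0,0],[0,0,0,0,0,0],[0,0,0,0,0,0],[0,0,0,0,0,0],[0,0,0,0,0,0],[0,0,0,0,0,0],[0,0,0,0,0,0]], "grip": 1}}

```text
clock: 2.9
ee_pos: [0.5326, 0.0744, 0.0264]
eef_rot: [[-0.992, 0.124, 0.002], [0.124, 0.992, 0.001], [-0.002, 0.001, -1.0]]
force: [0.2, 0.1, 6.1]
width: 0.46
finger_force: 62.7
```

Call:
{"fn": "jog_arm", "kwargs": {"increments": [[0,0,-10,0,0,0],[0,0,-30,0,0,0],[0,0,-60,0,0,0],[0,0,-90,0,0,0],[0,0,-110,0,0,0],[0,0,-110,0,0,0]]}}

```text
clock: 3.5
ee_pos: [0.5335, 0.0741, 0.1382]
eef_rot: [[-0.992, 0.125, 0.005], [0.125, 0.992, -0.0], [-0.005, 0.001, -1.0]]
force: [0.5, -0.9, -3.1]
width: 0.459
finger_force: 61.7
```

```bash
python3 -c "
from m import *
applied([0,0,-110,0,0,0])
P=np.array([.4832,.2947]);th=np.radians(-19.78);c,s=np.cos(th),np.sin(th)
def w(x,y): return P+np.array([c*x-s*y,s*x+c*y])/1000
print(w(-52.5,20),load()[0])
t=w(-52.5+6,20+9)
go((*t,.135,160.2))
go((*t,.055,160.2))"
```

```text
[0.44056574 0.33128648] [0.53204557 0.07460687 0.135     ]
[114.9, 250.8, 0.0, 0.0, 0.0, -77.4]
[0.0, 0.0, 80.0, 0.0, 0.0, 0.0]
```

Call:
{"fn": "jog_arm", "kwargs": {"increments": [[5,12,0,0,0,-4],[14,32,0,0,0,-10],[25,55,0,0,0,-18],[37,80,0,0,0,-26],[49,106,0,0,0,-34],[61,132,0,0,0,-42],[73,158,0,0,0,-50],[85,184,0,0,0,-58],[96,208,0,0,0,-65],[106,230,0,0,0,-71],[112,245,0,0,0,-75.5],[114.9,250.8,0,0,0,-77.4]]}}

```text
clock: 4.7
ee_pos: [0.4471, 0.338, 0.1334]
eef_rot: [[-0.335, -0.942, -0.003], [-0.942, 0.335, -0.001], [0.002, 0.002, -1.0]]
force: [-0.5, -0.5, -4.5]
width: 0.459
finger_force: 61.4
```

Call:
{"fn": "jog_arm", "kwargs": {"increments": [[0,0,0,0,0,0],[0,0,20,0,0,0],[0,0,40,0,0,0],[0,0,60,0,0,0],[0,0,70,0,0,0],[0,0,75,0,0,0],[0,0,75,0,0,0]]}}

```text
clock: 5.4
ee_pos: [0.4486, 0.3366, 0.0598]
eef_rot: [[-0.339, -0.941, -0.001], [-0.941, 0.339, -0.001], [0.001, 0.001, -1.0]]
force: [0.5, -0.9, -2.7]
width: 0.462
finger_force: 61.5
```

```bash
python3 - <<'E'
from h import *
for n,b in(("top",(200,310,180,270)),("side",(205,365,290,415))):
    im=optics.get_image(n)["img"]
    if n=="top": a=im[180:290,170:290]; A=cv2.resize(a,(400,367),interpolation=cv2.INTER_CUBIC)
    else: a=im[255:365,300:420]; B=cv2.resize(a,(400,367),interpolation=cv2.INTER_CUBIC)
cv2.imwrite("pics/n1.png",np.hstack([A,B]))
E
```

```text
(no output)
```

View pics/n1.png

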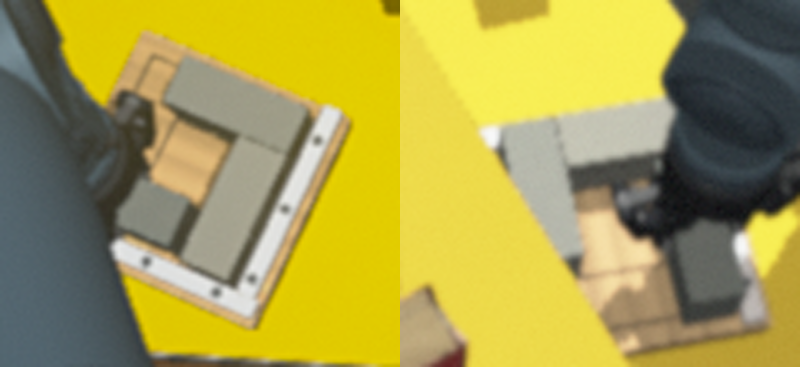

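The carton hangs over the near place with a small gap to carton_a (left half, end at ~(190,225)) and is clear of the near rail. I lower it until it touches.

Call:
{"fn": "jog_arm", "kwargs": {"increments": [[0,0,4,0,0,0],[0,0,7,0,0,0],[0,0,9,0,0,0],[0,0,10,0,0,0],[0,0,10.5,0,0,0],[0,0,10.5,0,0,0]]}}

```text
clock: 6.1
ee_pos: [0.4487, 0.3373, 0.0504]
eef_rot: [[-0.338, -0.941, 0.0], [-0.941, 0.338, 0.0], [-0.0, -0.0, -1.0]]
force: [-2.1, -2.6, 4.2]
width: 0.458
finger_force: 62.4
```

Call:
{"fn": "jog_arm", "kwargs": {"increments": [[0,1,-0.3,0,0,0],[0,2,-0.3,0,0,0],[0,3,-0.3,0,0,0],[0,4,-0.3,0,0,0],[0,4,-0.3,0,0,0]]}}

```text
clock: 6.6
ee_pos: [0.4458, 0.3392, 0.0504]
eef_rot: [[-0.338, -0.941, 0.001], [-0.941, 0.338, 0.001], [-0.001, -0.001, -1.0]]
force: [1.7, 0.3, 0.5]
width: 0.457
finger_force: 62.0
```

Call:
{"fn": "jog_arm", "kwargs": {"increments": [[2,0,0,0,0,0],[4,0,0,0,0,0],[5,0,0,0,0,0],[6,0,0,0,0,0],[6,0,0,0,0,0]]}}

```text
clock: 7.1
ee_pos: [0.4432, 0.3333, 0.0504]
eef_rot: [[-0.338, -0.941, 0.0], [-0.941, 0.338, 0.001], [-0.001, -0.0, -1.0]]
force: [1.5, 2.5, 1.9]
width: 0.457
finger_force: 62.3
```

Call:
{"fn": "jog_arm", "kwargs": {"increments": [[0,0.7,0,0,0,0],[0,1.4,0,0,0,0],[0,2,0,0,0,0],[0,2,0,0,0,0]]}}

```text
clock: 7.5
ee_pos: [0.4429, 0.3333, 0.0505]
eef_rot: [[-0.339, -0.941, 0.004], [-0.941, 0.339, -0.001], [-0.0, -0.004, -1.0]]
force: [5.3, -0.4, 0.4]
width: 0.457
finger_force: 61.9
```

Call:
{"fn": "jog_arm", "kwargs": {"increments": [[1,0,0,0,0,0],[2,0,0,0,0,0],[2,0,0,0,0,0]]}}

```text
clock: 7.8
ee_pos: [0.4425, 0.332, 0.0505]
eef_rot: [[-0.339, -0.941, 0.004], [-0.941, 0.339, 0.0], [-0.002, -0.003, -1.0]]
force: [7.1, 1.2, -0.5]
width: 0.458
finger_force: 61.8
```

Call:
{"fn": "jog_arm", "kwargs": {"increments": [[1,0,0,0,0,0],[2,0,0,0,0,0],[2,0,0,0,0,0]]}}

```text
clock: 8.1
ee_pos: [0.4418, 0.3302, 0.0505]
eef_rot: [[-0.339, -0.941, 0.004], [-0.941, 0.339, 0.0], [-0.002, -0.003, -1.0]]
force: [6.3, 2.5, -0.9]
width: 0.459
finger_force: 61.8
```

Call:
{"fn": "jog_arm", "kwargs": {"increments": [[1,0,0,0,0,0],[2,0,0,0,0,0],[2,0,0,0,0,0]]}}

```text
clock: 8.4
ee_pos: [0.4413, 0.3289, 0.0506]
eef_rot: [[-0.339, -0.941, 0.004], [-0.941, 0.339, 0.002], [-0.003, -0.003, -1.0]]
force: [6.5, 3.1, -2.2]
width: 0.456
finger_force: 61.6
```

Call:
{"fn": "jog_arm", "kwargs": {"increments": [[1,0,0,0,0,0],[2,0,0,0,0,0],[2,0,0,0,0,0]]}}

```text
clock: 8.7
ee_pos: [0.4413, 0.3288, 0.051]
eef_rot: [[-0.339, -0.941, 0.005], [-0.941, 0.339, 0.005], [-0.007, -0.003, -1.0]]
force: [7.4, 8.1, -3.8]
width: 0.455
finger_force: 61.5
```

```bash
python3 - <<'E'
from h import *
o=env.get_obs(); print(o["ee_pos"],o["force"])
for n in("top","side"):
    im=optics.get_image(n)["img"]
    if n=="top": a=im[180:290,170:290]; A=cv2.resize(a,(400,367),interpolation=cv2.INTER_CUBIC)
    else: a=im[255:365,300:420]; B=cv2.resize(a,(400,367),interpolation=cv2.INTER_CUBIC)
cv2.imwrite("pics/n2.png",np.hstack([A,B]))
E
```

```text
[0.4412932  0.32879947 0.05095888] [ 7.36512943  8.13688004 -3.83546983]
```

View pics/n2.png

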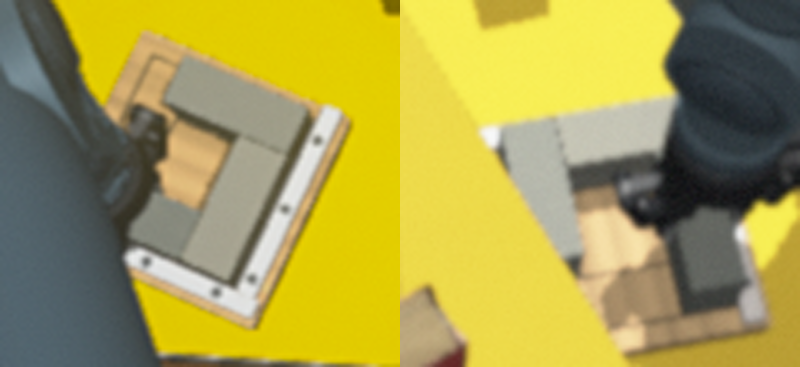

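The carton now butts on carton_a and the near rail (left half: no gap at (190,215)). The force jumped to about 10 N with no further motion. I settle it and open the gripper.

Call:
{"fn": "jog_arm", "kwargs": {"increments": [[0,0.5,1,0,0,0],[0,1,1.5,0,0,0],[0,1,1.5,0,0,0]]}}

```text
clock: 9.1
ee_pos: [0.4413, 0.3289, 0.0507]
eef_rot: [[-0.339, -0.941, 0.007], [-0.941, 0.339, 0.005], [-0.007, -0.005, -1.0]]
force: [6.9, 5.1, 4.0]
width: 0.456
finger_force: 62.6
```

Call:
{"fn": "jog_arm", "kwargs": {"increments": [[-1,-1,0,0,0,0],[-1,-1,0,0,0,0],[-1,-1,0,0,0,0],[-1,-1,0,0,0,0],[-1,-1,0,0,0,0]], "grip": 0.4}}

```text
clock: 9.6
ee_pos: [0.4414, 0.3289, 0.0505]
eef_rot: [[-0.339, -0.941, 0.005], [-0.941, 0.339, 0.004], [-0.005, -0.003, -1.0]]
force: [3.7, 4.1, 7.1]
width: 0.454
finger_force: 62.8
```

Call:
{"fn": "jog_arm", "kwargs": {"increments": [[0,0,0,0,0,0],[0,0,0,0,0,0],[0,0,0,0,0,0],[0,0,0,0,0,0],[0,0,0,0,0,0]], "grip": -0.3}}

```text
clock: 10.1
ee_pos: [0.4382, 0.3267, 0.0482]
eef_rot: [[-0.338, -0.941, -0.001], [-0.941, 0.338, -0.001], [0.001, 0.001, -1.0]]
force: [0.2, 0.6, -0.2]
width: 0.65
finger_force: 0.0
```

Call:
{"fn": "jog_arm", "kwargs": {"increments": [[0,0,-10,0,0,0],[0,0,-30,0,0,0],[0,0,-60,0,0,0],[0,0,-100,0,0,0],[0,0,-130,0,0,0],[0,0,-130,0,0,0],[0,0,-130,0,0,0]]}}

```text
clock: 10.8
ee_pos: [0.4395, 0.3275, 0.1799]
eef_rot: [[-0.338, -0.941, 0.002], [-0.941, 0.338, 0.001], [-0.002, -0.002, -1.0]]
force: [0.1, 0.4, -0.0]
width: 0.65
finger_force: 0.0
```

```bash
python3 - <<'E'
from bench import env
from m import *
o=env.get_obs(); print(o["joint_pos"].round(1), o["ee_pos"],o["force"])
R=Ro.from_matrix(o["eef_rot"]).as_matrix(); save(o["ee_pos"],R)
psi=-17.23
C=np.array([.4317,.061]); d=np.array([np.cos(np.radians(psi)),np.sin(np.radians(psi))])
def pose(g,tilt):  # TCP for grasp point g(3) with tool tilted so z swings towards azimuth psi
    Rt=down(psi+90,tilt,psi); return g+.019*Rt[:,2]
g=np.r_[C+.008*d,.105-.022]
a=pose(g,-20); print("grasp",a, down(psi+90,-20,psi)[:,2])
up=a-down(psi+90,-20,psi)[:,2]*.11
go((up[0],up[1],up[2],psi+90,-20,psi))
print(load()[0])
go((*a,psi+90,-20,psi))
E
```

```text
[ 30.1  19.5  -6.2  64.2   0.  -40.2] [0.43946338 0.32745669 0.17988941] [ 0.08458363  0.38017558 -0.03116182]
grasp [0.43313423 0.06055521 0.06514584] [-0.32667144  0.10130917 -0.93969262]
[251.7, -121.8, 11.1, -15.2, 16.1, 86.5]
[0.46904566 0.04941665 0.16848938]
[0.0, 0.1, 110.0, -0.0, 0.0, 0.0]
```

```bash
python3 - <<'E'
from bench import env
from m import *
o=env.get_obs(); save(o["ee_pos"],o["eef_rot"])
p,R=load(); Rt=down(72.77,-20,-17.23); t=np.array([.4331,.0606,.140])
for f in np.arange(1,12)/11:
    v=Ro.from_matrix(R.T@Rt).as_rotvec()*f; print((R.T@(t-p)*1000*f).round(0), np.degrees(v).round(1))
go((*t,72.77,-20,-17.23)); go((.4331,.0606,.0652,72.77,-20,-17.23))
E
```

```text
[23. -8.  4.] [-1.4  1.5  7.9]
[ 46. -15.   7.] [-2.8  2.9 15.7]
[ 69. -23.  11.] [-4.2  4.4 23.6]
[ 92. -31.  14.] [-5.5  5.9 31.5]
[115. -38.  18.] [-6.9  7.3 39.3]
[138. -46.  22.] [-8.3  8.8 47.2]
[161. -54.  25.] [-9.7 10.2 55.1]
[184. -61.  29.] [-11.1  11.7  62.9]
[207. -69.  32.] [-12.5  13.2  70.8]
[230. -76.  36.] [-13.9  14.6  78.7]
[253. -84.  40.] [-15.2  16.1  86.5]
[253.4, -84.1, 39.5, -15.2, 16.1, 86.5]
[-25.6, 0.0, 70.3, -0.0, 0.0, 0.0]
```

Call:
{"fn": "jog_arm", "kwargs": {"increments": [[23,-8,0,-1.4,1.5,7.9],[46,-15,0,-2.8,2.9,15.7],[69,-23,0,-4.2,4.4,23.6],[92,-31,0,-5.5,5.9,31.5],[115,-38,0,-6.9,7.3,39.3],[138,-46,0,-8.3,8.8,47.2],[161,-54,0,-9.7,10.2,55.1],[184,-61,5,-11.1,11.7,62.9],[207,-69,10,-12.5,13.2,70.8],[230,-76,20,-13.9,14.6,78.7],[253.4,-84.1,35,-15.2,16.1,86.5],[253.4,-84.1,39.5,-15.2,16.1,86.5]], "grip": -1}}

```text
clock: 12.0
ee_pos: [0.4307, 0.0575, 0.1364]
eef_rot: [[-0.893, 0.301, -0.333], [0.284, 0.953, 0.101], [0.348, -0.005, -0.937]]
force: [-0.3, 0.1, -0.4]
width: 1.0
finger_force: 0.0
```

```bash
python3 - <<'E'
from h import *
D={n:optics.get_image(n) for n in("top","side")}
A=cv2.resize(D["top"]["img"][170:300,180:340],(492,400),interpolation=cv2.INTER_CUBIC)
B=cv2.resize(D["side"]["img"][200:360,290:410],(300,400),interpolation=cv2.INTER_CUBIC)
cv2.imwrite("pics/n3.png",np.hstack([A,B]))
o=env.get_obs(); print(o["joint_pos"].round(1),o["ee_pos"].round(4),o["force"].round(1))
E
```

```text
[-3.7 25.8 -7.3 76.7  4.5 12.7] [0.4308 0.06   0.1375] [-0.4  0.5  0.2]
```

View pics/n3.png

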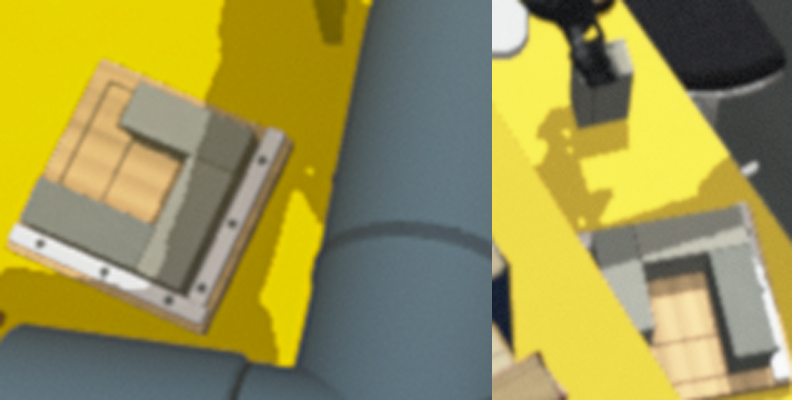

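The near carton sits tight against carton_a and the rail (left part, (140,240)). The fingers are over the standing carton, on its far side (right part, (590,70)). I descend and grip.

Call:
{"fn": "jog_arm", "kwargs": {"increments": [[-5,0,14,0,0,0],[-10,0,28,0,0,0],[-15,0,42,0,0,0],[-20,0,56,0,0,0],[-24,0,66,0,0,0],[-25.6,0,70.3,0,0,0],[-25.6,0,70.3,0,0,0]]}}

```text
clock: 12.8
ee_pos: [0.4317, 0.0606, 0.0641]
eef_rot: [[-0.897, 0.295, -0.329], [0.277, 0.956, 0.099], [0.344, -0.002, -0.939]]
force: [-0.1, -0.2, -0.6]
width: 0.997
finger_force: 0.0
```

Call:
{"fn": "jog_arm", "kwargs": {"increments": [[0,0,0,0,0,0],[0,0,0,0,0,0],[0,0,0,0,0,0],[0,0,0,0,0,0],[0,0,0,0,0,0],[0,0,0,0,0,0],[0,0,0,0,0,0],[0,0,0,0,0,0]], "grip": 1}}

```text
clock: 13.6
ee_pos: [0.4329, 0.06, 0.0649]
eef_rot: [[-0.898, 0.296, -0.327], [0.279, 0.955, 0.099], [0.342, -0.002, -0.94]]
force: [0.8, 0.5, 5.0]
width: 0.458
finger_force: 60.7
```

```bash
python3 - <<'E'
from bench import env
from m import *
from scipy.optimize import least_squares
o=env.get_obs(); print(o["joint_pos"].round(2),o["ee_pos"].round(4))
T=lambda az,t,d:down(az,t,d)[:,2]
dat=[([64.33,21.66,4.56,73.02],[.1903,.5419,.2304],[0,0,-1]),([30.1,19.5,-6.2,64.2],[.43946,.32746,.17989],[0,0,-1]),([-3.7,25.8,-7.3,76.7],[.4308,.06,.1375],[-.331,.1,-.938]),(o["joint_pos"][:4],o["ee_pos"],o["eef_rot"][:,2])]
A=[];b=[]
for j,p,z in dat:
    a1,a2,a3,a4=np.radians(j); u=np.array([np.cos(a1),np.sin(a1)])
    zr=np.dot(z[:2],u); 
    A+= [[np.sin(a2),np.cos(a2-a3),zr,0,1],[np.cos(a2),-np.sin(a2-a3),z[2],1,0]]; b+=[np.dot(p[:2],u),p[2]]
    print(j[1]-j[2]+j[3], zr)
s=np.linalg.lstsq(np.array(A),np.array(b),rcond=None); print(s[0],s[2:], (np.array(A)@s[0]-b).round(4))
go((.4331,.0606,.166,72.77,-20,-17.23))
E
```

```text
[ -3.68  29.57 -12.95  66.97   4.49  12.78] [0.4329 0.06   0.0649]
90.12 0.0
89.9 0.0
109.80000000000001 -0.3367633004733871
109.48964457043925 -0.3326124619422673
[ 0.57696986  0.39800385  0.41616354  0.22526905 -0.01478121] (np.int32(5), array([3.48677259, 2.77790032, 0.25176803, 0.21744195, 0.04629262])) [ 0.0077 -0.0021 -0.008   0.0005  0.0036 -0.0005 -0.0033  0.0021]
[34.4, 0.0, -94.7, -0.0, 0.0, 0.0]
```

Call:
{"fn": "jog_arm", "kwargs": {"increments": [[3,0,-10,0,0,0],[10,0,-28,0,0,0],[20,0,-56,0,0,0],[30,0,-84,0,0,0],[34.4,0,-94.7,0,0,0],[34.4,0,-94.7,0,0,0]]}}

```text
clock: 14.2
ee_pos: [0.4335, 0.0601, 0.1661]
eef_rot: [[-0.898, 0.296, -0.325], [0.279, 0.955, 0.099], [0.34, -0.001, -0.94]]
force: [-0.2, -0.8, -2.6]
width: 0.458
finger_force: 60.5
```

```bash
python3 - <<'E'
from bench import env
from m import *
o=env.get_obs(); print(o["joint_pos"].round(1),o["ee_pos"].round(4),o["force"].round(1),load()[0])
p,R=load(); Rt=down(45,70,-45); g=np.array([.475,.10,.165]); t=g+.019*Rt[:,2]
g0=p-.019*R[:,2]; V=Ro.from_matrix(R.T@Rt).as_rotvec(); print(np.degrees(np.linalg.norm(V)))
for f in np.arange(1,13)/12:
    Rf=R@Ro.from_rotvec(V*f).as_matrix(); q=g0+(g-g0)*f+.019*Rf[:,2]
    print((R.T@(q-p)*1000).round(0).tolist(), np.degrees(V*f).round(1).tolist(), (Rf[:,2]).round(2))
go((*t,45,70,-45))
E
```

```text
[-3.7 24.6 -4.6 80.2  4.5 12.8] [0.4335 0.0601 0.1661] [-0.2 -0.8 -2.6] [0.43311607 0.06058757 0.16596057]
93.27267324114864
[-5.0, 4.0, 1.0] [1.1, -7.3, 2.3] [-0.22  0.04 -0.98]
[-9.0, 7.0, 1.0] [2.2, -14.7, 4.7] [-0.1  -0.02 -0.99]
[-14.0, 11.0, 1.0] [3.3, -22.0, 7.0] [ 0.01 -0.08 -1.  ]
[-18.0, 15.0, 1.0] [4.3, -29.3, 9.3] [ 0.12 -0.15 -0.98]
[-22.0, 18.0, 0.0] [5.4, -36.7, 11.6] [ 0.22 -0.23 -0.95]
[-26.0, 21.0, -0.0] [6.5, -44.0, 14.0] [ 0.31 -0.3  -0.9 ]
[-30.0, 25.0, -1.0] [7.6, -51.4, 16.3] [ 0.4  -0.37 -0.84]
[-33.0, 28.0, -2.0] [8.7, -58.7, 18.6] [ 0.48 -0.44 -0.76]
[-37.0, 32.0, -4.0] [9.8, -66.0, 21.0] [ 0.55 -0.5  -0.67]
[-39.0, 35.0, -5.0] [10.8, -73.4, 23.3] [ 0.6  -0.56 -0.57]
[-42.0, 38.0, -7.0] [11.9, -80.7, 25.6] [ 0.64 -0.62 -0.46]
[-44.0, 42.0, -8.0] [13.0, -88.0, 27.9] [ 0.66 -0.66 -0.34]
[-44.0, 41.7, -8.1, 13.0, -88.0, 27.9]
```

Call:
{"fn": "jog_arm", "kwargs": {"increments": [[-5,4,1,1.1,-7.3,2.3],[-9,7,1,2.2,-14.7,4.7],[-14,11,1,3.3,-22,7],[-18,15,1,4.3,-29.3,9.3],[-22,18,0,5.4,-36.7,11.6],[-26,21,0,6.5,-44,14],[-26,21,0,6.5,-44,14]]}}

```text
clock: 14.9
ee_pos: [0.4556, 0.0738, 0.1513]
eef_rot: [[-0.804, 0.509, 0.306], [0.427, 0.854, -0.298], [-0.413, -0.109, -0.904]]
force: [-0.7, -0.8, -2.9]
width: 0.465
finger_force: 60.7
```

```bash
python3 - <<'E'
from bench import env
from m import *
o=env.get_obs(); print(o["joint_pos"].round(1),o["ee_pos"].round(4),o["force"].round(1))
pf,Rf=load()
# commanded now
p0=np.array([.43311607,.06058757,.16596057]);R0=down(72.77,-20,-17.23)
save(p0,R0); applied([-26,21,0,6.5,-44,14]); p,R=load(); print(p)
V=Ro.from_matrix(R.T@Rf).as_rotvec(); g0=p-.019*R[:,2]; g=np.array([.475,.10,.165])
for f in np.arange(1,7)/6:
    Q=R@Ro.from_rotvec(V*f).as_matrix(); q=g0+(g-g0)*f+.019*Q[:,2]
    r=np.r_[R.T@(q-p)*1000,np.degrees(V*f)].round(1); print(r.tolist())
applied(r)
E
```

```text
[ 15.6   2.2 -37.7  36.7 -21.6  42.5] [0.4556 0.0738 0.1513] [-0.7 -0.8 -2.9]
[0.46267202 0.0734082  0.15706805]
[-2.7, 4.3, 1.1, 1.1, -7.3, 2.3]
[-5.3, 8.5, 2.0, 2.2, -14.7, 4.6]
[-7.9, 12.6, 2.5, 3.2, -22.0, 6.9]
[-10.3, 16.7, 2.7, 4.3, -29.4, 9.3]
[-12.5, 20.7, 2.7, 5.4, -36.7, 11.6]
[-14.5, 24.6, 2.4, 6.5, -44.0, 13.9]
```

Call:
{"fn": "jog_arm", "kwargs": {"increments": [[-2.7,4.3,1.1,1.1,-7.3,2.3],[-5.3,8.5,2,2.2,-14.7,4.6],[-7.9,12.6,2.5,3.2,-22,6.9],[-10.3,16.7,2.7,4.3,-29.4,9.3],[-12.5,20.7,2.7,5.4,-36.7,11.6],[-14.5,24.6,2.4,6.5,-44,13.9],[-14.5,24.6,2.4,6.5,-44,13.9],[-14.5,24.6,2.4,6.5,-44,13.9]]}}

```text
clock: 15.7
ee_pos: [0.4869, 0.0867, 0.1555]
eef_rot: [[-0.252, 0.707, 0.661], [0.239, 0.708, -0.665], [-0.938, -0.009, -0.347]]
force: [-0.4, 0.1, -2.7]
width: 0.462
finger_force: 61.1
```

```bash
python3 - <<'E'
from h import *
from m import *
D={n:optics.get_image(n) for n in("top","side")}
A=cv2.resize(D["top"]["img"][150:310,130:350],(440,320),interpolation=cv2.INTER_CUBIC)
B=cv2.resize(D["side"]["img"][140:380,250:520],(360,320),interpolation=cv2.INTER_CUBIC)
cv2.imwrite("pics/n4.png",np.hstack([A,B]))
o=env.get_obs(); print(o["joint_pos"].round(1),o["ee_pos"].round(4),o["force"].round(1),load()[0].round(4)); print(o["eef_rot"].round(3), load()[1].round(3))
E
```

```text
[ 37.2  18.4 -52.   -0.5 -68.4  68.4] [0.4877 0.0867 0.1579] [-0.5 -0.1 -2. ] [0.4877 0.0874 0.1585]
[[-0.246  0.708  0.662]
 [ 0.242  0.707 -0.665]
 [-0.939 -0.003 -0.345]] [[-0.243  0.707  0.664]
 [ 0.242  0.707 -0.664]
 [-0.939 -0.001 -0.343]]
```

View pics/n4.png

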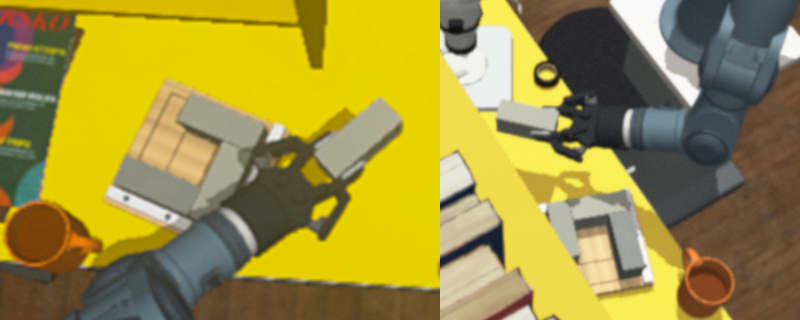

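The carton is held level, and the hand is above the pallet's right rail (about (250,190)). Before lowering I check joint-3 margin with a quick arm fit.

```bash
cat > ik.py <<'E'
from m import *
from scipy.optimize import least_squares
z0=[0,0,-1]
dat=[([64.33,21.66,4.56,73.02],[.1903,.5419,.2304],z0),([30.1,19.5,-6.2,64.2],[.43946,.32746,.17989],z0),([-3.7,25.8,-7.3,76.7],[.4308,.06,.1375],[-.331,.1,-.938]),
([-3.68,29.57,-12.95,66.97],[.4329,.06,.0649],[-.327,.099,-.94]),([-3.7,24.6,-4.6,80.2],[.4335,.0601,.1661],[-.325,.099,-.94]),([15.6,2.2,-37.7,36.7],[.4556,.0738,.1513],[.306,-.298,-.904]),([37.2,18.4,-52,-.5],[.4877,.0867,.1579],[.662,-.665,-.345])]
def wr(P,j): # wrist point in arm plane (r,z), lateral e
    L2,L3,h,o,c,Lt,e,L5=P; a2,a3=np.radians(j[1]),np.radians(j[2]+c*57.3)
    return np.array([o+L2*np.sin(a2)+L3*np.cos(a2-a3), h+L2*np.cos(a2)-L3*np.sin(a2-a3)])
def tcp(P,j,z):
    # L5: offset j4->j5 axes along the pitch direction
    L2,L3,h,o,c,Lt,e,L5=P; a1=np.radians(j[0]); q=np.radians(j[1]-j[2]+j[3])
    w=wr(P,j)+L5*np.array([np.cos(q),-np.sin(q)])
    return np.array([w[0]*np.cos(a1)-e*np.sin(a1),w[0]*np.sin(a1)+e*np.cos(a1),w[1]])+Lt*np.array(z)
f=lambda P:np.r_[np.concatenate([(tcp(P,j,z)-p)*1000 for j,p,z in dat]),(P-P0)*2]
P0=np.array([.5,.4,.22,0,0,.3,.063,.1])
r=least_squares(f,P0); P=r.x
if __name__=="__main__":
    print(P.round(4)); print(r.fun[:21].reshape(-1,3).round(1))
E
python3 ik.py
```

```text
[ 0.4981  0.391   0.2594 -0.0008  0.189   0.311   0.0633  0.1383]
[[ 0.1  0.5 -0. ]
 [-1.  -0.  -0.5]
 [ 0.2  0.1  0.4]
 [-0.1 -0.1 -0.3]
 [ 0.1 -0.4  0.3]
 [ 0.1 -0.   0.3]
 [ 0.  -0.  -0.1]]
```

```bash
cat >> ik.py <<'E'
def ik(t,z,x0=(37,18,-52,0,-68)):
    z=np.array(z)
    def F(j):
        a1=np.radians(j[0]);q=np.radians(j[1]-j[2]+j[3]);s=np.radians(j[4])
        u=np.array([np.cos(a1),np.sin(a1),0]);n=np.array([-np.sin(a1),np.cos(a1),0])
        zz=np.cos(s)*(np.cos(q)*u-np.sin(q)*np.array([0,0,1]))+np.sin(s)*n
        return np.r_[tcp(P,j,zz)-t,zz-z]*10
    r=least_squares(F,x0); return r.x.round(1),(np.abs(r.fun).max()/10).round(4)
if __name__=="__main__":
  for az in(-35,-45,-55,-65):
   for tilt in(50,60,70):
    for g in((.47,.07,.036),(.49,.07,.036),(.51,.06,.036)):
      Rt=down(az+90,tilt,az); print(az,tilt,g,*ik(np.array(g)+.019*Rt[:,2],Rt[:,2]))
E
python3 ik.py | tail -36
```

```text
-35 50 (0.47, 0.07, 0.036) [ 24.2  21.6 -66.2 -29.2 -41.1] 0.0
-35 50 (0.49, 0.07, 0.036) [ 22.9  22.5 -64.1 -29.  -40.5] 0.0
-35 50 (0.51, 0.06, 0.036) [ 20.3  23.4 -63.  -30.6 -39. ] 0.0
-35 60 (0.47, 0.07, 0.036) [ 28.5  31.9 -70.9 -50.5 -50.8] 0.0
-35 60 (0.49, 0.07, 0.036) [ 27.   32.4 -69.  -50.5 -49.9] 0.0
-35 60 (0.51, 0.06, 0.036) [ 24.1  33.2 -68.2 -53.  -48. ] 0.0
-35 70 (0.47, 0.07, 0.036) [ 31.9  47.7 -74.2 -79.  -59.8] 0.0
-35 70 (0.49, 0.07, 0.036) [ 30.2  47.5 -72.3 -78.9 -58.5] 0.0
-35 70 (0.51, 0.06, 0.036) [ 27.1  48.4 -71.5 -82.  -56.2] 0.0
-45 50 (0.47, 0.07, 0.036) [ 26.8  22.9 -57.  -10.3 -46.7] 0.0
-45 50 (0.49, 0.07, 0.036) [ 25.5  23.9 -55.1 -10.7 -46.2] 0.0
-45 50 (0.51, 0.06, 0.036) [ 23.   24.6 -54.3 -12.9 -45.3] 0.0
-45 60 (0.47, 0.07, 0.036) [ 31.   29.6 -59.6 -21.9 -57.2] 0.0
-45 60 (0.49, 0.07, 0.036) [ 29.5  30.4 -58.  -23.2 -56.6] 0.0
-45 60 (0.51, 0.06, 0.036) [ 26.9  31.1 -57.7 -27.1 -55.4] 0.0
-45 70 (0.47, 0.07, 0.036) [ 34.2  38.4 -61.7 -37.4 -67.4] 0.0
-45 70 (0.49, 0.07, 0.036) [ 32.5  39.1 -60.6 -40.4 -66.6] 0.0
-45 70 (0.51, 0.06, 0.036) [ 
[... 467 characters left out ...]
. ] 0.0
-55 70 (0.49, 0.07, 0.036) [ 33.4  38.9 -44.5   2.  -69.9] 0.0
-55 70 (0.51, 0.06, 0.036) [ 30.9  39.  -45.6  -5.7 -69.6] 0.0
-65 50 (0.47, 0.07, 0.036) [ 28.1  30.7 -36.7  26.4 -49.9] 0.0
-65 50 (0.49, 0.07, 0.036) [ 27.   31.6 -34.7  26.1 -50. ] 0.0
-65 50 (0.51, 0.06, 0.036) [ 24.9  31.9 -33.9  24.1 -50. ] 0.0
-65 60 (0.47, 0.07, 0.036) [ 31.7  37.1 -34.   30.5 -59.3] 0.0
-65 60 (0.49, 0.07, 0.036) [ 30.5  37.7 -32.2  29.5 -59.5] 0.0
-65 60 (0.51, 0.06, 0.036) [ 28.3  37.6 -32.   26.1 -59.8] 0.0
-65 70 (0.47, 0.07, 0.036) [ 34.3  45.1 -28.9  40.  -68. ] 0.0
-65 70 (0.49, 0.07, 0.036) [ 33.   45.3 -27.5  38.2 -68.5] 0.0
-65 70 (0.51, 0.06, 0.036) [ 30.8  44.6 -28.1  32.8 -69.2] 0.0
```

```bash
python3 - <<'E'
from h import *
from ik import *
print(back(optics.get_image("top"),[(355,243),(392,174),(411,282)],.01).round(3))
Rt=down(35,70,-55)
for z in(.165,.1,.043): 
    t=np.array([.45,.065,z])+.019*Rt[:,2]; print(ik(t,Rt[:,2]))
    go((*t,35,70,-55))
E
```

```text
[[ 0.475 -0.04   0.01 ]
 [ 0.672 -0.131  0.01 ]
 [ 0.381 -0.191  0.01 ]]
(array([ 35.9,  22. , -43.3,  27.1, -70. ]), np.float64(0.0))
[-2.3, -45.5, 6.4, 9.4, -0.1, 3.5]
(array([ 35.9,  29.8, -45.9,  16.7, -70. ]), np.float64(0.0))
[61.1, -0.1, 22.2, -0.0, 0.0, -0.0]
(array([ 35.9,  37.3, -46.9,   8.2, -70. ]), np.float64(0.0))
[53.6, -0.0, 19.5, -0.0, 0.0, -0.0]
```

Call:
{"fn": "jog_arm", "kwargs": {"increments": [[0,-10,1,2,0,0.8],[-1,-22,3,4.5,0,1.7],[-2,-34,5,7,0,2.6],[-2.3,-45.5,6.4,9.4,-0.1,3.5],[-2.3,-45.5,6.4,9.4,-0.1,3.5]]}}

```text
clock: 16.35
ee_pos: [0.4603, 0.0497, 0.1588]
eef_rot: [[-0.197, 0.82, 0.537], [0.28, 0.572, -0.771], [-0.94, -0.001, -0.342]]
force: [0.6, 0.3, -2.5]
width: 0.46
finger_force: 61.1
```

Call:
{"fn": "jog_arm", "kwargs": {"increments": [[15,0,5.5,0,0,0],[35,0,12.7,0,0,0],[55,0,20,0,0,0],[75,0,27.3,0,0,0],[92,0,33.5,0,0,0],[105,0,38.2,0,0,0],[111,0,40.4,0,0,0],[114.7,-0.1,41.7,0,0,0],[114.7,-0.1,41.7,0,0,0]]}}

```text
clock: 17.25
ee_pos: [0.4598, 0.0499, 0.0359]
eef_rot: [[-0.196, 0.819, 0.539], [0.279, 0.573, -0.77], [-0.94, -0.001, -0.341]]
force: [0.2, -0.0, -3.4]
width: 0.459
finger_force: 61.1
```

Call:
{"fn": "jog_arm", "kwargs": {"increments": [[2.8,0,1,0,0,0],[4.7,0,1.7,0,0,0],[5.6,0,2,0,0,0],[5.6,0,2,0,0,0]]}}

```text
clock: 17.65
ee_pos: [0.4594, 0.0499, 0.0296]
eef_rot: [[-0.197, 0.819, 0.539], [0.278, 0.573, -0.77], [-0.94, -0.002, -0.341]]
force: [0.2, 0.4, -3.3]
width: 0.465
finger_force: 61.3
```

Call:
{"fn": "jog_arm", "kwargs": {"increments": [[0.9,0,0.3,0,0,0],[1.9,0,0.7,0,0,0],[1.9,0,0.7,0,0,0]]}}

```text
clock: 17.95
ee_pos: [0.4599, 0.0497, 0.0297]
eef_rot: [[-0.194, 0.819, 0.54], [0.275, 0.574, -0.772], [-0.942, -0.001, -0.336]]
force: [-3.0, 1.8, 8.2]
width: 0.463
finger_force: 62.1
```

Call:
{"fn": "jog_arm", "kwargs": {"increments": [[0.9,0,0.3,0,0,0],[1.9,0,0.7,0,0,0],[1.9,0,0.7,0,0,0]]}}

```text
clock: 18.25
ee_pos: [0.4603, 0.0496, 0.0297]
eef_rot: [[-0.19, 0.819, 0.542], [0.271, 0.574, -0.772], [-0.944, 0.0, -0.331]]
force: [-7.4, 3.2, 17.3]
width: 0.466
finger_force: 62.8
```

Call:
{"fn": "jog_arm", "kwargs": {"increments": [[-2.3,0,-0.9,0,0,0],[-2.3,0,-0.9,0,0,0],[-2.3,0,-0.9,0,0,0],[-2.3,0,-0.9,0,0,0],[-2.3,0,-0.9,0,0,0],[-2.3,0,-0.9,0,0,0]], "grip": -0.5}}

```text
clock: 18.85
ee_pos: [0.4592, 0.0497, 0.0279]
eef_rot: [[-0.197, 0.819, 0.538], [0.278, 0.573, -0.771], [-0.94, -0.002, -0.341]]
force: [-0.6, -0.2, 0.3]
width: 0.749
finger_force: 0.0
```

Call:
{"fn": "jog_arm", "kwargs": {"increments": [[0,0,-15,0,0,0],[0,0,-30,0,0,0],[-15,0,-50,0,0,0],[-45,0,-70,0,0,0],[-80,0,-80,0,0,0],[-120,0,-80,0,0,0],[-150,0,-80,0,0,0],[-150,0,-80,0,0,0]]}}

```text
clock: 19.65
ee_pos: [0.4472, 0.0699, 0.1997]
eef_rot: [[-0.19, 0.82, 0.54], [0.282, 0.573, -0.77], [-0.94, 0.006, -0.34]]
force: [-0.0, -0.9, -0.1]
width: 0.751
finger_force: 0.0
```

```bash
python3 - <<'E'
from h import *
from m import *
D={n:optics.get_image(n) for n in("top","side")}
A=cv2.resize(D["top"]["img"][190:290,250:360],(440,400),interpolation=cv2.INTER_CUBIC)
B=cv2.resize(D["side"]["img"][190:280,290:370],(356,400),interpolation=cv2.INTER_CUBIC)
cv2.imwrite("pics/n5.png",np.hstack([A,B]))
o=env.get_obs(); print(o["joint_pos"].round(1),o["ee_pos"].round(4),o["force"].round(1)); save(o["ee_pos"],o["eef_rot"])
E
```

```text
[ 39.2  20.6 -37.7  43.3 -69.6 102.3] [0.4457 0.0695 0.1964] [-0.4 -0.4 -0.3]
```

View pics/n5.png

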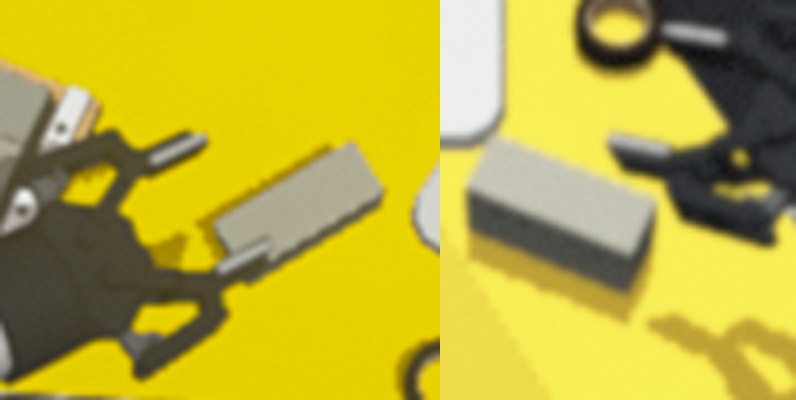

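The carton lies flat on its narrow long side (top face (213,225)–(385,190) in the left half), clear of the tape and microscope. Next I return to tool-down and regrasp.

```bash
python3 - <<'E'
from h import *
from m import *
u=np.array([.572,-.82]);v=np.array([.82,.572]);c=np.array([.467,.0393])
D=optics.get_image("top")
for a,b in((1,1),(1,-1),(-1,1),(-1,-1)):
    q=proj(D,np.r_[c+u*.0525*a+v*.02*b,.056])[0]; print((q-[250,190])*4)
o=env.get_obs(); save(o["ee_pos"],o["eef_rot"])
p,R=load();Rt=down(34.9);t=np.array([.4584,.0516,.16]);V=Ro.from_matrix(R.T@Rt).as_rotvec()
print(np.degrees(np.linalg.norm(V)))
for f in np.arange(1,10)/9: print((R.T@(t-p)*1000*f).round(0).tolist()+np.degrees(V*f).round(1).tolist())
go((*t,34.9)); print(load()[1].round(3))
E
```

```text
[352.98943067 134.88871764]
[385.63740013 186.89654524]
[213.0686577  217.98578331]
[245.25679408 270.84068562]
70.02234575979018
[3.0, 0.0, 4.0, -0.0, 7.8, 0.0]
[6.0, 0.0, 7.0, -0.0, 15.6, 0.0]
[9.0, 0.0, 11.0, -0.0, 23.3, 0.1]
[12.0, 0.0, 15.0, -0.0, 31.1, 0.1]
[14.0, 0.0, 18.0, -0.1, 38.9, 0.1]
[17.0, 0.0, 22.0, -0.1, 46.7, 0.1]
[20.0, 0.0, 26.0, -0.1, 54.5, 0.1]
[23.0, 0.0, 29.0, -0.1, 62.2, 0.1]
[26.0, 1.0, 33.0, -0.1, 70.0, 0.2]
[26.0, 0.6, 33.0, -0.1, 70.0, 0.2]
[[-0.572  0.82   0.001]
 [ 0.82   0.572 -0.   ]
 [-0.     0.    -1.   ]]
```

Call:
{"fn": "jog_arm", "kwargs": {"increments": [[3,0,4,0,7.8,0],[6,0,7,0,15.6,0],[9,0,11,0,23.3,0.1],[12,0,15,0,31.1,0.1],[14,0,18,-0.1,38.9,0.1],[17,0,22,-0.1,46.7,0.1],[20,0,26,-0.1,54.5,0.1],[23,0,29,-0.1,62.2,0.1],[26,0.6,33,-0.1,70,0.2],[26,0.6,33,-0.1,70,0.2],[26,0.6,33,-0.1,70,0.2]], "grip": -1}}

```text
clock: 20.9
ee_pos: [0.4582, 0.0514, 0.1587]
eef_rot: [[-0.571, 0.821, -0.002], [0.821, 0.571, -0.001], [0.0, -0.002, -1.0]]
force: [-0.1, 1.1, 0.3]
width: 0.998
finger_force: 0.0
```

Call:
{"fn": "jog_arm", "kwargs": {"increments": [[0,0,30,0,0,0],[0,0,60,0,0,0],[0,0,90,0,0,0],[0,0,115,0,0,0],[0,0,130,0,0,0],[0,0,135,0,0,0],[0,0,135,0,0,0]]}}

```text
clock: 21.6
ee_pos: [0.4573, 0.053, 0.0248]
eef_rot: [[-0.574, 0.819, -0.001], [0.819, 0.574, -0.001], [-0.0, -0.001, -1.0]]
force: [-0.1, -0.1, -0.5]
width: 0.995
finger_force: 0.0
```

Call:
{"fn": "jog_arm", "kwargs": {"increments": [[0,0,0,0,0,0],[0,0,0,0,0,0],[0,0,0,0,0,0],[0,0,0,0,0,0],[0,0,0,0,0,0],[0,0,0,0,0,0],[0,0,0,0,0,0],[0,0,0,0,0,0]], "grip": 1}}

```text
clock: 22.4
ee_pos: [0.4601, 0.0518, 0.0266]
eef_rot: [[-0.572, 0.82, 0.004], [0.82, 0.572, 0.0], [-0.002, 0.003, -1.0]]
force: [-0.1, -0.1, 6.2]
width: 0.458
finger_force: 61.6
```

Call:
{"fn": "jog_arm", "kwargs": {"increments": [[0,0,-10,0,0,0],[0,0,-30,0,0,0],[0,0,-60,0,0,0],[0,0,-90,0,0,0],[0,0,-120,0,0,0],[0,0,-130,0,0,0],[0,0,-130,0,0,0]]}}

```text
clock: 23.1
ee_pos: [0.4601, 0.0518, 0.1569]
eef_rot: [[-0.572, 0.82, 0.005], [0.82, 0.572, -0.0], [-0.003, 0.004, -1.0]]
force: [-0.3, -1.0, -3.4]
width: 0.459
finger_force: 61.1
```

```bash
python3 - <<'E'
from bench import env
from m import *
applied([0,0,135,0,0,0]);applied([0,0,-130,0,0,0])
o=env.get_obs(); print(o["ee_pos"],load()[0])
P=np.array([.4832,.2947]);th=np.radians(-19.78);c,s=np.cos(th),np.sin(th)
w=lambda x,y: P+np.array([c*x-s*y,s*x+c*y])/1000
t=w(5,52.5); print("nominal",t); t=w(5+6,52.5+8)
p,R=load();Rt=down(70.2);T=np.r_[t,.155];V=Ro.from_matrix(R.T@Rt).as_rotvec()
for f in np.arange(1,12)/11: print((R.T@(T-p)*1000*f).round(0).tolist()+np.degrees(V*f).round(1).tolist())
go((*T,70.2)); go((*t,.057,70.2))
E
```

```text
[0.46011582 0.05177305 0.15689543] [0.45845711 0.0516058  0.15495714]
nominal [0.50567149 0.3424104 ]
[19.0, 20.0, -0.0, 0.0, 0.0, -3.2]
[38.0, 39.0, -0.0, 0.0, 0.0, -6.4]
[58.0, 59.0, -0.0, 0.0, 0.0, -9.6]
[77.0, 78.0, -0.0, 0.0, 0.0, -12.8]
[96.0, 98.0, -0.0, 0.0, 0.0, -16.1]
[115.0, 117.0, -0.0, 0.0, 0.0, -19.3]
[134.0, 137.0, -0.0, 0.0, 0.0, -22.5]
[154.0, 156.0, -0.0, 0.0, 0.0, -25.7]
[173.0, 176.0, -0.0, 0.0, 0.0, -28.9]
[192.0, 195.0, -0.0, 0.0, 0.0, -32.1]
[211.0, 215.0, -0.0, 0.0, 0.0, -35.3]
[211.3, 215.0, -0.0, 0.0, 0.0, -35.3]
[0.1, -0.0, 98.0, 0.0, 0.0, -0.0]
```

Call:
{"fn": "jog_arm", "kwargs": {"increments": [[12,12,0,0,0,-2],[34,35,0,0,0,-6],[58,59,0,0,0,-9.6],[80,82,0,0,0,-13.5],[103,105,0,0,0,-17],[126,128,0,0,0,-21],[149,151,0,0,0,-25],[170,173,0,0,0,-28.5],[190,193,0,0,0,-32],[204,208,0,0,0,-34.2],[211.3,215,0,0,0,-35.3],[211.3,215,0,0,0,-35.3]]}}

```text
clock: 24.3
ee_pos: [0.5136, 0.3485, 0.1535]
eef_rot: [[-0.941, 0.338, -0.001], [0.338, 0.941, -0.002], [0.0, -0.002, -1.0]]
force: [0.1, -0.1, -1.9]
width: 0.459
finger_force: 61.2
```

Call:
{"fn": "jog_arm", "kwargs": {"increments": [[0,0,10,0,0,0],[0,0,25,0,0,0],[0,0,40,0,0,0],[0,0,40,0,0,0]]}}

```text
clock: 24.7
ee_pos: [0.5123, 0.3456, 0.1124]
eef_rot: [[-0.94, 0.341, -0.004], [0.341, 0.94, -0.003], [0.002, -0.005, -1.0]]
force: [-0.8, -0.4, -3.5]
width: 0.46
finger_force: 61.0
```

```bash
python3 - <<'E'
from h import *
D={n:optics.get_image(n) for n in("top","side")}
A=cv2.resize(D["top"]["img"][180:290,170:290],(400,367),interpolation=cv2.INTER_CUBIC)
B=cv2.resize(D["side"]["img"][255:365,300:420],(400,367),interpolation=cv2.INTER_CUBIC)
cv2.imwrite("pics/n6.png",np.hstack([A,B]))
E
```

```text
(no output)
```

View pics/n6.png

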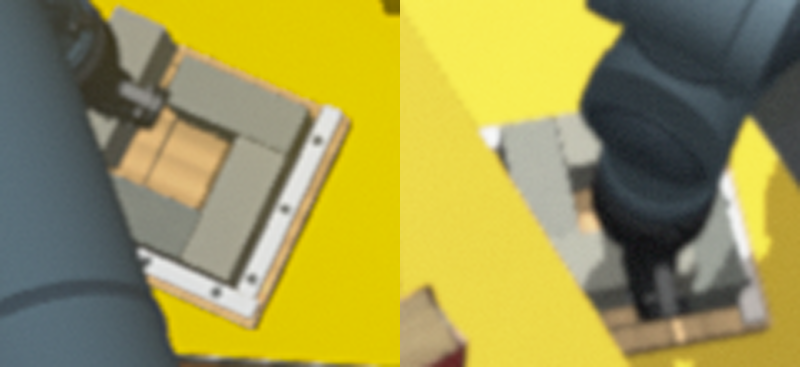

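The last carton hangs over its place with clearance to carton_b's end (left half, around (165,60)). The finger points into the hole at (145,105). I lower it stepwise.

Call:
{"fn": "jog_arm", "kwargs": {"increments": [[-2,0,5,0,0,0],[-2,0,10,0,0,0],[-2,0,15,0,0,0],[-2,0,15,0,0,0]]}}

```text
clock: 25.2
ee_pos: [0.5159, 0.3471, 0.0997]
eef_rot: [[-0.941, 0.339, 0.0], [0.339, 0.941, -0.001], [-0.0, -0.001, -1.0]]
force: [0.4, -0.1, -2.7]
width: 0.46
finger_force: 61.0
```

Call:
{"fn": "jog_arm", "kwargs": {"increments": [[0,0,10,0,0,0],[0,0,20,0,0,0],[0,0,30,0,0,0],[0,0,38,0,0,0],[0,0,42,0,0,0],[0,0,42,0,0,0]]}}

```text
clock: 25.8
ee_pos: [0.5158, 0.3471, 0.0576]
eef_rot: [[-0.941, 0.339, -0.0], [0.339, 0.941, -0.001], [-0.0, -0.001, -1.0]]
force: [0.5, 0.3, -3.4]
width: 0.459
finger_force: 61.0
```

Call:
{"fn": "jog_arm", "kwargs": {"increments": [[0,0,3,0,0,0],[0,0,5,0,0,0],[0,0,7,0,0,0],[0,0,7.5,0,0,0],[0,0,7.5,0,0,0]]}}

```text
clock: 26.3
ee_pos: [0.5165, 0.3475, 0.0512]
eef_rot: [[-0.941, 0.339, 0.002], [0.339, 0.941, -0.0], [-0.001, 0.0, -1.0]]
force: [0.8, 0.1, -2.2]
width: 0.457
finger_force: 61.0
```

Call:
{"fn": "jog_arm", "kwargs": {"increments": [[0,-1,1,0,0,0],[0,-3,1.3,0,0,0],[0,-4.5,1.3,0,0,0],[0,-5,1.3,0,0,0],[0,-5,1.3,0,0,0]]}}

```text
clock: 26.8
ee_pos: [0.5156, 0.3431, 0.0506]
eef_rot: [[-0.941, 0.339, 0.003], [0.339, 0.941, 0.001], [-0.003, 0.002, -1.0]]
force: [0.8, 1.3, 2.9]
width: 0.458
finger_force: 61.5
```

Call:
{"fn": "jog_arm", "kwargs": {"increments": [[1.5,0,0,0,0,0],[3,0,0,0,0,0],[4.5,0,0,0,0,0],[5,0,0,0,0,0],[5,0,0,0,0,0]]}}

```text
clock: 27.3
ee_pos: [0.5111, 0.3444, 0.0506]
eef_rot: [[-0.941, 0.339, 0.004], [0.339, 0.941, -0.0], [-0.004, 0.001, -1.0]]
force: [3.6, -1.3, 5.5]
width: 0.457
finger_force: 62.1
```

Call:
{"fn": "jog_arm", "kwargs": {"increments": [[0,-1,0,0,0,0],[0,-2,0,0,0,0],[0,-2.5,0,0,0,0],[0,-2.5,0,0,0,0]]}}

```text
clock: 27.7
ee_pos: [0.5099, 0.3433, 0.0506]
eef_rot: [[-0.941, 0.338, 0.003], [0.338, 0.941, 0.002], [-0.002, 0.003, -1.0]]
force: [3.3, 3.7, 5.7]
width: 0.458
finger_force: 62.1
```

Call:
{"fn": "jog_arm", "kwargs": {"increments": [[0,-0.7,0,0,0,0],[0,-1.4,0,0,0,0],[0,-2,0,0,0,0],[0,-2,0,0,0,0]]}}

```text
clock: 28.1
ee_pos: [0.5091, 0.342, 0.0506]
eef_rot: [[-0.941, 0.338, 0.003], [0.338, 0.941, 0.003], [-0.001, 0.004, -1.0]]
force: [1.9, 2.5, 5.4]
width: 0.459
finger_force: 62.1
```

Call:
{"fn": "jog_arm", "kwargs": {"increments": [[0,-0.7,0,0,0,0],[0,-1.4,0,0,0,0],[0,-2,0,0,0,0],[0,-2,0,0,0,0]]}}

```text
clock: 28.5
ee_pos: [0.5087, 0.3415, 0.0507]
eef_rot: [[-0.942, 0.337, 0.003], [0.337, 0.942, 0.006], [-0.001, 0.007, -1.0]]
force: [2.4, 8.3, 3.9]
width: 0.459
finger_force: 61.8
```

Call:
{"fn": "jog_arm", "kwargs": {"increments": [[1,0,0,0,0,0],[2,0,0,0,0,0],[2,0,0,0,0,0]]}}

```text
clock: 28.8
ee_pos: [0.5079, 0.3418, 0.0507]
eef_rot: [[-0.942, 0.336, 0.005], [0.336, 0.942, 0.005], [-0.003, 0.006, -1.0]]
force: [6.7, 6.1, 2.3]
width: 0.459
finger_force: 61.3
```

Call:
{"fn": "jog_arm", "kwargs": {"increments": [[1,0,0,0,0,0],[2,0,0,0,0,0],[2,0,0,0,0,0]]}}

```text
clock: 29.1
ee_pos: [0.5077, 0.3418, 0.0509]
eef_rot: [[-0.942, 0.337, 0.009], [0.337, 0.942, 0.004], [-0.007, 0.006, -1.0]]
force: [9.5, 4.3, -0.1]
width: 0.46
finger_force: 61.3
```

Call:
{"fn": "jog_arm", "kwargs": {"increments": [[1,0,0,0,0,0],[2,0,0,0,0,0],[2,0,0,0,0,0]]}}

```text
clock: 29.4
ee_pos: [0.5076, 0.3418, 0.0512]
eef_rot: [[-0.941, 0.338, 0.012], [0.338, 0.941, 0.002], [-0.01, 0.006, -1.0]]
force: [12.9, 1.3, -0.3]
width: 0.458
finger_force: 61.2
```

Call:
{"fn": "jog_arm", "kwargs": {"increments": [[0,-0.7,1,0,0,0],[0,-1.5,1.5,0,0,0],[0,-1.5,1.5,0,0,0]]}}

```text
clock: 29.7
ee_pos: [0.5076, 0.3418, 0.0509]
eef_rot: [[-0.941, 0.337, 0.013], [0.337, 0.941, 0.005], [-0.01, 0.009, -1.0]]
force: [11.0, 4.6, 4.0]
width: 0.457
finger_force: 61.8
```

Call:
{"fn": "jog_arm", "kwargs": {"increments": [[-2,2,-0.5,0,0,0],[-3,3,-1,0,0,0],[-3,3,-1,0,0,0]]}}

```text
clock: 30.0
ee_pos: [0.5078, 0.3419, 0.0506]
eef_rot: [[-0.941, 0.338, 0.006], [0.338, 0.941, 0.002], [-0.005, 0.004, -1.0]]
force: [6.2, 2.9, 5.9]
width: 0.456
finger_force: 62.2
```

Call:
{"fn": "jog_arm", "kwargs": {"increments": [[-3,3,-1,0,0,0],[-3,3,-1,0,0,0],[-3,3,-1,0,0,0],[-3,3,-1,0,0,0],[-3,3,-1,0,0,0]], "grip": -0.3}}

```text
clock: 30.5
ee_pos: [0.5086, 0.3422, 0.0498]
eef_rot: [[-0.941, 0.339, -0.0], [0.339, 0.941, -0.001], [-0.0, -0.001, -1.0]]
force: [-0.2, -0.0, -0.9]
width: 0.65
finger_force: 0.0
```

Contact was felt on both sides, but I backed off a little too far while opening. I regrip centred, press both ways again, and release while still pressing lightly.

Call:
{"fn": "jog_arm", "kwargs": {"increments": [[0.8,-0.8,0,0,0,0],[0.8,-0.8,0,0,0,0]]}}

```text
clock: 30.7
ee_pos: [0.508, 0.3419, 0.0503]
eef_rot: [[-0.941, 0.339, 0.001], [0.339, 0.941, -0.0], [-0.001, 0.0, -1.0]]
force: [-0.2, 0.6, 0.2]
width: 0.652
finger_force: 0.0
```

Call:
{"fn": "jog_arm", "kwargs": {"increments": [[0,0,0,0,0,0],[0,0,0,0,0,0],[0,0,0,0,0,0],[0,0,0,0,0,0],[0,0,0,0,0,0],[0,0,0,0,0,0]], "grip": 1}}

```text
clock: 31.3
ee_pos: [0.5085, 0.3422, 0.0506]
eef_rot: [[-0.941, 0.339, 0.002], [0.339, 0.941, 0.0], [-0.002, 0.001, -1.0]]
force: [-0.2, 0.2, 2.5]
width: 0.457
finger_force: 61.6
```

Call:
{"fn": "jog_arm", "kwargs": {"increments": [[0,-1,0,0,0,0],[0,-2,0,0,0,0],[1,-2,0,0,0,0],[2,-2,0,0,0,0],[2,-2,0,0,0,0]]}}

```text
clock: 31.8
ee_pos: [0.5081, 0.3416, 0.0507]
eef_rot: [[-0.941, 0.338, 0.006], [0.338, 0.941, 0.001], [-0.005, 0.003, -1.0]]
force: [6.0, 2.8, -2.0]
width: 0.456
finger_force: 61.1
```

Call:
{"fn": "jog_arm", "kwargs": {"increments": [[0.7,-0.7,0.5,0,0,0],[1.4,-1.4,1,0,0,0],[2,-2,1,0,0,0],[2,-2,1,0,0,0]]}}

```text
clock: 32.2
ee_pos: [0.5079, 0.3416, 0.0509]
eef_rot: [[-0.941, 0.339, 0.01], [0.339, 0.941, 0.004], [-0.009, 0.007, -1.0]]
force: [9.0, 4.2, -0.3]
width: 0.453
finger_force: 61.2
```

Call:
{"fn": "jog_arm", "kwargs": {"increments": [[-0.8,0.8,0,0,0,0],[-0.8,0.8,0,0,0,0]]}}

```text
clock: 32.4
ee_pos: [0.5081, 0.3417, 0.0508]
eef_rot: [[-0.941, 0.339, 0.009], [0.339, 0.941, 0.003], [-0.007, 0.005, -1.0]]
force: [6.5, 4.4, 0.8]
width: 0.462
finger_force: 61.8
```

Call:
{"fn": "jog_arm", "kwargs": {"increments": [[0,0,0,0,0,0],[0,0,0,0,0,0],[0,0,0,0,0,0],[0,0,0,0,0,0],[0,0,0,0,0,0]], "grip": -0.3}}

```text
clock: 32.9
ee_pos: [0.5039, 0.3399, 0.049]
eef_rot: [[-0.941, 0.339, 0.001], [0.339, 0.941, -0.001], [-0.001, -0.0, -1.0]]
force: [-0.4, -0.0, 0.8]
width: 0.649
finger_force: 0.0
```

Call:
{"fn": "jog_arm", "kwargs": {"increments": [[-2,2,-10,0,0,0],[-2,2,-30,0,0,0],[-2,2,-60,0,0,0],[-2,2,-100,0,0,0],[-2,2,-130,0,0,0],[-2,2,-150,0,0,0],[-2,2,-150,0,0,0]]}}

```text
clock: 33.6
ee_pos: [0.5089, 0.3426, 0.2041]
eef_rot: [[-0.941, 0.339, 0.009], [0.339, 0.941, 0.004], [-0.007, 0.006, -1.0]]
force: [-0.4, 0.5, 0.2]
width: 0.648
finger_force: 0.0
```

Call:
{"fn": "jog_arm", "kwargs": {"increments": [[30,30,0,0,0,0],[70,60,0,0,0,0],[110,90,0,0,0,0],[150,120,0,0,0,0],[190,150,0,0,0,0],[220,170,0,0,0,0],[220,170,0,0,0,0],[220,170,0,0,0,0]]}}

```text
clock: 34.4
ee_pos: [0.3563, 0.576, 0.1979]
eef_rot: [[-0.941, 0.337, 0.001], [0.337, 0.941, -0.002], [-0.001, -0.001, -1.0]]
force: [-0.1, -0.2, 0.5]
width: 0.65
finger_force: 0.0
```

```bash
python3 - <<'E'
from h import *
D={n:optics.get_image(n) for n in("top","side")}
o=env.get_obs(); print(o["ee_pos"],o["clock"],o["force"])
# score: best pose of the ring's top outline (z=80): dark/grey mask vs. predicted layer mask
th=np.radians(-19.78);R=np.array([[np.cos(th),-np.sin(th)],[np.sin(th),np.cos(th)]])
for n in D:
    im=D[n]["img"]; hsv=cv2.cvtColor(im,cv2.COLOR_BGR2HSV); grey=(hsv[...,1]<60)&(hsv[...,2]<185)&(hsv[...,2]>40)
    for nm,(cx,cy),(a,b) in(("a",(-20,-52.5),(52.5,20)),("b",(52.5,-20),(20,52.5)),("near",(-52.5,20),(20,52.5)),("last",(20,52.5),(52.5,20)),("hole",(0,0),(30,30))):
        P=np.array([[cx+i*a,cy+j*b] for i,j in((-1,-1),(1,-1),(1,1),(-1,1))])@R.T/1000+[.4832,.2947]
        q=proj(D[n],np.c_[P,[.08 if nm!="hole" else .024]*4]); m=cv2.fillConvexPoly(np.zeros(im.shape[:2],np.uint8),q.round().astype(int),1)>0
        print(n,nm,q.mean(0).round(),"grey share",grey[m].mean().round(2),"mean BGR",im[m].mean(0).round())
E
```

```text
[0.3577494  0.57490466 0.19847147] 34.5 [-0.08987721  0.16669047 -0.65217047]
top a [240. 242.] grey share 0.97 mean BGR [136. 157. 160.]
top b [241. 211.] grey share 0.9 mean BGR [129. 151. 155.]
top near [208. 242.] grey share 0.95 mean BGR [119. 138. 139.]
top last [209. 211.] grey share 0.91 mean BGR [135. 160. 165.]
top hole [228. 231.] grey share 0.26 mean BGR [117. 165. 191.]
side a [369. 293.] grey share 0.11 mean BGR [174. 196. 197.]
side b [343. 311.] grey share 0.6 mean BGR [151. 187. 191.]
side near [390. 319.] grey share 0.92 mean BGR [156. 165. 161.]
side last [363. 338.] grey share 0.12 mean BGR [146. 197. 203.]
side hole [364. 323.] grey share 0.04 mean BGR [150. 186. 204.]
```

```bash
python3 -c "
from bench import env
print(env.job_done())"
```

```text
the job is handed in; nothing more can be done
None
```

The layer is packed and handed in at 34.5 s: near-rail carton first, then the laid-over one, each pressed home to contact at about 10 N. The top-camera colour check agrees, but it can't rule out gaps under about 2 mm.

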